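# Fit the index plate and its collar on a slit-lamp pivot

### The arm

A 6-joint arm with a two-finger parallel gripper is mounted at the origin on the work surface. World frame = base frame: x ahead of the robot, y to its left, z up, the work surface at z = 0. Lengths are in mm, angles in rad, forces in N, time in s.
With the tool pointing down it reaches from about 250 to 775 mm from the base axis. Payload 4 kg.
Tool frame: the origin (TCP) lies at the very end of the fingers, on their centre line; the grasp point (between the pads) lies 19 mm behind it; z points along the fingers, y is the line along which they close (so a half turn about z gives the same grasp; the last joint's range is limited). The gripper opens to 85 mm and grips with 20 to 120 N. Pads are 22 mm wide; open, the fingers measure 114 mm over their backs; the gripper's body (76 mm by 85 mm) begins 54 mm behind the grasp point. The pads swing forward as they close: fully open they stand 13 mm farther back than shut.
Start: joints at [1.14, 0.087, 1.371, -0, 1.684, -0.103], TCP at [177.088, 520.728, 231.341] pointing down, gripper open.
Joint ranges: [-3.1, 3.1], [-0.76, 2.03], [0.27, 2.55], [-1.08, 4.22], [0.17, 2.65], [-2.57, 2.57]. Speed limits (rad/s): [2.79, 2.79, 3.14, 3.14, 3.14, 3.14].

### API

Orientations are given as a unit quaternion [x, y, z, w].
In Python, from bench import get_obs, viewer, ctrl, finder gives the robot as it stands. The module is installed in compiled form; this text tells all that it offers.
- The arm moves only by the tool step_arm, never from a script. Its argument "motion" is a list of rows, each a list of 7 numbers: the shift along the tool's x, y, z in m, then the turn, a rotation vector about the tool's x, y, z in rad, then the finger opening in m, from 0 to 0.0854. In form: [[tx, ty, tz, rx, ry, rz, hand], ...]. A call has exactly 8 rows; each row shifts and turns the commanded pose from where the row before left it, along the tool's axes as they then stand; what a row does not reach is not made up. A row lasts 1/12 s, in which the tool goes at most 41.7 mm and 7.16 degrees, less where a joint would pass 70% of its speed; a pose out of reach is approached as far as the arm can. A call is refused whole if a number of a shift passes 0.0417 or a number of a turn 0.125, either way. A call with a gripper value outside its range is refused whole. The fingers move at their own pace and stop on an object; "force" is the grip in N (left out, the last holds). Time passes only in rows, so rows that do not move let the fingers close, or fill a call up. It gives the time, the measured TCP pose, the force, the opening and the grip force at its end, in the units of the state.
- get_obs(): the state, without advancing time (a new reading comes with each control period).
- viewer.get_image(name): name is "scene" or "top"; returns the picture (400x640x3 uint8, red, green, blue); there is no depth.
- viewer.get_calibration(name): a dict with "fov_y" (degrees; the focal length in pixels is half the picture's height over the tangent of half this angle, whatever the lens; pixels are square), "cx", "cy" (the principal point, pixels), "world_from_camera" (4x4, takes a point from camera to world coordinates). Camera axes: x right, y down, z forward; pixel columns grow to the right and rows downward; lengths in mm; the calibration is good to about 2 mm. A picture is of the moment at which its call begins. get_calibration takes no time and is no camera call.
- ctrl.job_done(): hands the job in; it is judged then, once.
Trained networks look in the newest picture that a camera, given by its name, has taken for a name from the list of things; names that differ only in an ending like _2 or _b are one class to them, and where a whole thing is asked for, a point or a joint stands for the part that bears it (a point fixed in the world has none). Each returns a list of dicts, best first, with "p" (0 to 1); they miss things now and then, are a little off and sometimes report something else, mostly with a low value. They report only what shows in the picture. A call takes as long as a camera call. They do not tell look-alikes from the thing itself.
- finder.search_frame(camera, query): "point" ([x, y, z] in mm, in world coordinates, good to about 4 mm: the middle of the surface that is visible of it).
The state is a dict: "clock": time; "q": joint angles; "joint_vel": joint speeds; "joint_efforts": joint torques, N m; "ee_pos": TCP position; "orientation": TCP orientation; "ft_force": force on the tool from outside, world axes, zero at the start; "ft_torque": the same for the moment, N m; "opening": finger opening in mm; "grasp_force": force on a finger pad.
Only numpy, scipy, OpenCV 4.12 (cv2) and the standard library are available. Lean on these libraries where they do the work, as an engineer would, in place of code of your own. Each camera call takes 0.05 s, during which the arm holds its last target. There are 200 camera calls.

### The job

Fit the aluminium index plate on the slit lamp's base: lower it right way up over the upright shaft and the small locating pin beside it, feeling for the pin by turning the plate gently, until the plate lies fully home and flat on the round head. Then slip the loose steel collar over the shaft down onto the plate's hub. Be gentle: never push the plate or the collar hard against the lamp, and leave everything else where it is.

Things in the scene. Friction and masses are not known exactly. Their poses are not given: they have to be found in the camera images.
- lamp_base: Fixed white slit-lamp base unit, 240 x 180 x 50 mm (x by y by z), with a black joystick (its top 114 mm above the table) at x = -92 mm. Origin: centre of the underside, on the shaft's axis; z up. On it sits a round head carrying the shaft and the locating pin. Contact between plate and base (all contacts summed) must stay under 50 N; light pushes of 5 to 10 N do.
- seat (a point): Centre of the head's flat white top (116 mm across), 80 mm above the base's origin. A steel pin, 8 mm thick and 12 mm high (its top edge barely chamfered), stands on it 34 mm from the shaft's axis, towards the base's +x, but the head with pin is turned by an unmeasured angle of up to 0.7 rad either way: look or feel for the pin. The head is stiff (1.2 N m) and need not be turned.
- shaft_top (a point): Centre of the top end of the upright steel shaft: 16 mm thick, 66 mm high above the seat, its top 6 mm tapered to 8 mm; this point is 146 mm above the base's origin.
- index_plate: Loose aluminium index plate, about 0.3 kg: a flat 96 x 84 x 8 mm (x by y by z) plate with a square hub in the middle; an 18.4 mm shaft hole goes through both. On top at x = -40 mm lies a rail 10 x 50 x 9 mm along y. Origin: centre of the underside, on the hole's axis; z up, +x to the pin hole. Seated, it is 80 mm above the base's origin; resting on the pin instead, 92 mm.
- hub_top (a point): Centre of the top of the plate's hub, 36 x 36 mm, rising 30 mm above the plate's top; this point is 38 mm above the plate's origin. Grip the hub by its two faces across the plate's y.
- pin_hole (a point): Lower end of the plate's pin hole, 10 mm in diameter, through the plate at x = +34 mm, y = 0 of the plate.
- collar: Loose plain steel collar, a ring 35 mm outside, 19 mm bore, 24 mm high, 0.09 kg, standing on the mat. Origin: centre of its underside; z along its axis. In place it stands on the hub's top, its origin 38 mm above the plate's origin.
- mat: Fixed dark rubber mat 300 x 290 x 3 mm on which plate, collar, screwdriver and trial lens lie. Origin: centre of its underside.
- screwdriver: Bystander: screwdriver, 150 mm long, lying along its x on the mat; origin under its middle.
- trial_lens: Bystander: round trial lens 38 mm across, 5 mm thick, with a small tab, on the mat; origin under its centre.
- lens_case: Bystander: contact-lens case of two round cups side by side along its y, 34 x 74 x 14 mm; origin under its centre.
- pen_torch: Bystander: steel pen torch 120 mm long, 16 mm thick, lying along its x; origin under its middle.
- dropper: Bystander: small white dropper bottle 28 mm across, 60 mm high; origin under its centre.
Things that resemble listed ones, but are neither listed nor needed, are in the scene too. There is more than one size of the collar; the job needs the smallest. Of the things shaped like the index_plate, the aluminium one is meant.

How it is judged:
By the outcome, as a careful person would: the job done as asked, in the order asked, and still so for the second after the job is handed in, with the robot touching nothing.
It also fails if it takes over 72 s, if anything falls off the work surface, if the arm or the gripper's body presses on something with over 40 N, if the wrist force passes 120 N, or if a joint passes its speed limit or range.

## Working session

There is one attempt and no reset: what is moved stays moved. The work goes in short steps, Python scripts to look and compute and a tool call to move; the robot and the scene stay as the last step left them, time stands still between calls to the robot, and variables do not carry over. Pictures are saved under pics/ and viewed, at most 10 in all, crops included, and the job is handed in when it is done.

Besides the shell and the picture viewer there is one more tool, called after "Request:" by a JSON object that holds its "op" and its "data", one argument or row to a line. step_arm: Moves the arm, as the interface text tells. Its arguments: {"type":"object","properties":{"motion":{"type":"array"},"force":{"type":"number"}},"required":["motion"]}

```bash
mkdir -p pics
cat > h.py <<'E'
import numpy as np, cv2
from bench import get_obs, viewer, ctrl, finder
from scipy.spatial.transform import Rotation as R
def cal(n):
    c=viewer.get_calibration(n); f=200/np.tan(np.radians(c["fov_y"])/2)
    return f,c["cx"],c["cy"],np.array(c["world_from_camera"])
def pix2w(n,u,v,z):
    f,cx,cy,T=cal(n); d=T[:3,:3]@np.array([(u-cx)/f,(v-cy)/f,1]); o=T[:3,3]
    return o+d*(z-o[2])/d[2]
def w2pix(n,p):
    f,cx,cy,T=cal(n); q=np.linalg.inv(T)@np.append(p,1); return np.array([cx+f*q[0]/q[2],cy+f*q[1]/q[2]])
def snap(n,name,crop=None,s=1):
    im=viewer.get_image(n)[:,:,::-1]
    if crop: x0,y0,x1,y1=crop; im=im[y0:y1,x0:x1]
    cv2.imwrite("pics/"+name,cv2.resize(im,None,fx=s,fy=s,interpolation=cv2.INTER_CUBIC))
E
python3 - <<'E'
from h import *
np.set_printoptions(precision=1,suppress=True)
snap("top","top0.png",s=1.25); snap("scene","scene0.png",s=1.25)
for n in("top","scene"):
    f,cx,cy,T=cal(n); print(n,f,cx,cy,T[:3,3])
for q in["lamp_base","shaft_top","seat","index_plate","hub_top","pin_hole","collar","mat","dropper"]:
    for n in("top","scene"):
        print(q,n,[(np.round(d["point"]).tolist(),round(d["p"],2),np.round(w2pix(n,d["point"])).tolist()) for d in finder.search_frame(n,q)][:4])
o=get_obs();print(o["clock"],o["orientation"],o["opening"])
E
```

```text
top 409.8558288468679 323.71673278198085 199.59927621494816 [ 384.6   11.6 1219.7]
scene 477.3002512187281 321.16955051393523 196.53114606470265 [1186.3 -708.4 1086.7]
lamp_base top [([567.0, 203.0, 52.0], 0.56, [245.0, 177.0])]
lamp_base scene [([599.0, 175.0, 47.0], 0.73, [387.0, 201.0])]
shaft_top top [([570.0, 200.0, 45.0], 0.93, [247.0, 176.0])]
shaft_top scene [([598.0, 172.0, 52.0], 0.83, [386.0, 200.0])]
seat top [([569.0, 200.0, 50.0], 0.55, [246.0, 176.0])]
seat scene [([600.0, 176.0, 48.0], 0.89, [387.0, 201.0])]
index_plate top [([623.0, -212.0, 13.0], 0.65, [387.0, 163.0]), ([345.0, 31.0, 8.0], 0.56, [304.0, 255.0])]
index_plate scene [([634.0, -227.0, 12.0], 0.71, [301.0, 293.0]), ([358.0, 25.0, 8.0], 0.57, [298.0, 196.0])]
hub_top top [([622.0, -215.0, 10.0], 0.85, [387.0, 163.0]), ([346.0, 30.0, 4.0], 0.56, [304.0, 255.0])]
hub_top scene [([639.0, -225.0, 13.0], 0.77, [303.0, 293.0]), ([357.0, 24.0, 7.0], 0.7, [298.0, 196.0]), ([503.0, -224.0, 25.0], 0.16, [269.0, 262.0])]
pin_hole top [([626.0, -214.0, 13.0], 0.97, [387.0, 162.0]), ([346.0, 37.0, 4.0], 0.91, [302.0, 255.0])]
pin_hole scene [([356.0, 24.0, 8.0], 0.98, [298.0, 196.0]), ([634.0, -225.0, 10.0], 0.62, [302.0, 293.0])]
collar top [([316.0, -170.0, 35.0], 0.57, [374.0, 267.0]), ([565.0, 202.0, 51.0], 0.51, [246.0, 178.0]), ([363.0, -229.0, 29.0], 0.48, [394.0, 250.0])]
collar scene [([372.0, -239.0, 28.0], 0.7, [235.0, 239.0]), ([502.0, -219.0, 24.0], 0.49, [270.0, 261.0]), ([325.0, -176.0, 28.0], 0.49, [242.0, 219.0])]
mat top [([560.0, -184.0, 2.0], 0.95, [377.0, 184.0])]
mat scene [([580.0, -204.0, 1.0], 0.55, [294.0, 278.0])]
dropper top [([502.0, -216.0, 29.0], 0.49, [389.0, 203.0]), ([530.0, 429.0, 42.0], 0.4, [166.0, 189.0])]
dropper scene [([538.0, 425.0, 34.0], 0.51, [418.0, 158.0])]
1.0 [0.2 1.  0.  0. ] 85.30053082230492
```

View pics/top0.png

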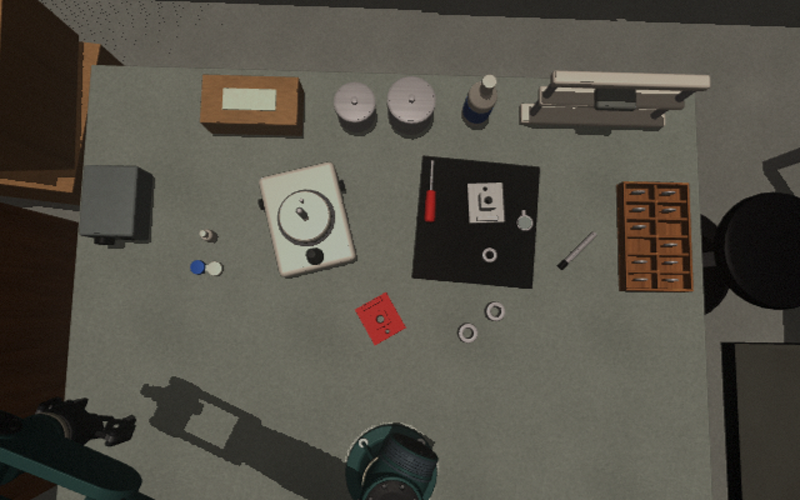

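View pics/scene0.png

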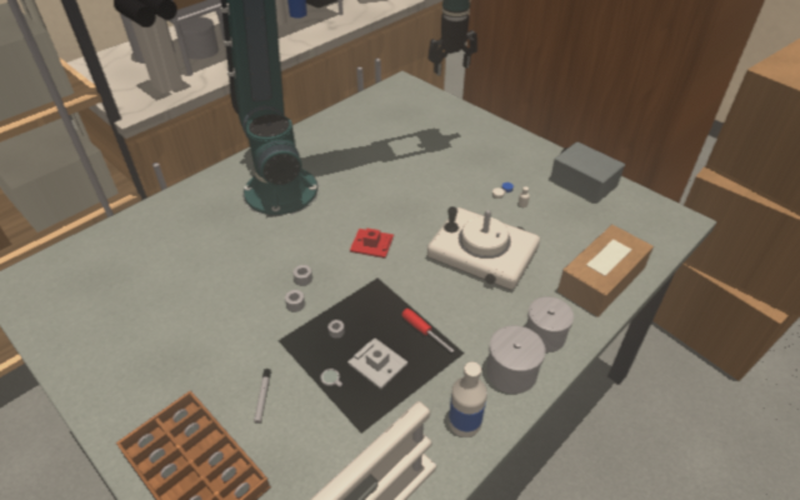

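The top picture shows the aluminium plate at about (389,162) and a red look-alike at (304,255). There are three rings: one on the mat at (391,203) and two off it at (396,249) and (374,266). The lamp is at (246,175) with its joystick at (252,204). Candidates: for the plate, aluminium (389,162) or red (304,255), so I take the aluminium one. For the collar, the ring on the mat. I'll check both choices in a close crop.

Run:
```python
from h import *
im=viewer.get_image("top")[:,:,::-1]; cv2.imwrite("pics/top_raw.png",im)
g=lambda x,y:cv2.resize(im[y:y+58,x:x+80],None,fx=5,fy=5,interpolation=cv2.INTER_CUBIC)
a=np.vstack([np.hstack([g(350,138),g(206,130)]),np.hstack([g(355,182),g(350,228)])])
cv2.imwrite("pics/crop1.png",a)
for u,v,z in[(391,203,27),(396,249,27),(374,266,27),(389,162,41)]: print(pix2w("top",u,v,z).round(1))
```

```text
[ 501.2 -222.1   27. ]
[ 367.1 -236.4   27. ]
[ 317.4 -172.3   27. ]
[ 620.6 -213.7   41. ]
```

View pics/crop1.png

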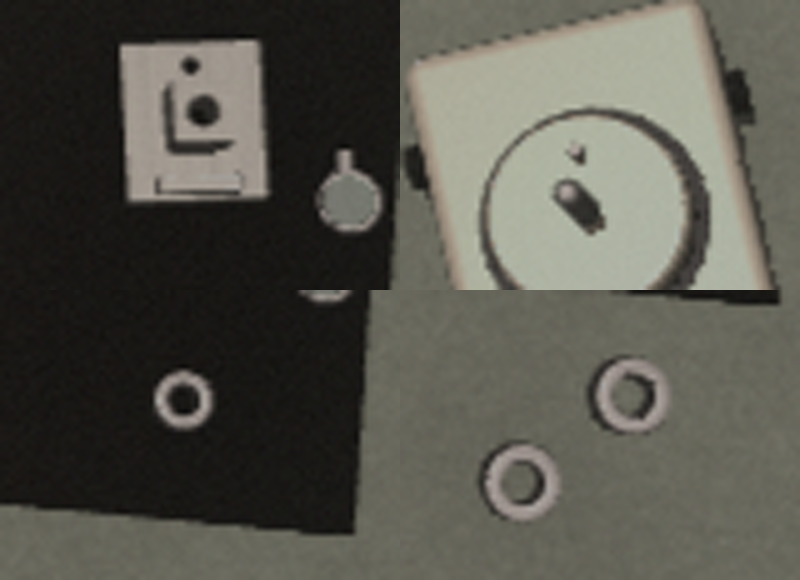

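Run:
```python
from h import *
np.set_printoptions(precision=1,suppress=True)
im=cv2.imread("pics/top_raw.png")
hsv=cv2.cvtColor(im,cv2.COLOR_BGR2HSV).astype(int); gray=cv2.cvtColor(im,cv2.COLOR_BGR2GRAY).astype(int)
# plate outline
m=(gray>100).astype(np.uint8); m[:, :368]=0; m[:,408:]=0; m[:140]=0; m[184:]=0
c=max(cv2.findContours(m,0,1)[0],key=cv2.contourArea)
W=np.array([pix2w("top",u,v,11)[:2] for u,v in c[:,0]],np.float32)
print("plate",cv2.minAreaRect(W))
# hole top (38+3), pinhole
def wc(u0,v0,r,z,dark):
    ys,xs=np.mgrid[v0-r:v0+r+1,u0-r:u0+r+1]; g=gray[v0-r:v0+r+1,u0-r:u0+r+1].astype(float)
    w=np.clip(110-g,0,None) if dark else np.clip(g-110,0,None)
    return pix2w("top",(xs*w).sum()/w.sum(),(ys*w).sum()/w.sum(),z)
print("hubhole",wc(391,160,4,41,1),"pinhole",wc(388,151,3,11,1),"collar",wc(391,204,8,27,0))
sc=viewer.get_image("scene")[:,:,::-1]; cv2.imwrite("pics/scene_raw.png",sc)
g=cv2.cvtColor(sc,cv2.COLOR_BGR2GRAY)
a=cv2.resize(sc[160:232,335:440],None,fx=5,fy=5,interpolation=cv2.INTER_CUBIC)
cv2.imwrite("pics/crop2.png",a)
b=(np.abs(hsv[...,0]-0)>=0)&(gray>165); b=b.astype(np.uint8); b[:,:200]=0;b[:,290:]=0;b[:128]=0;b[225:]=0
c=max(cv2.findContours(b,0,1)[0],key=cv2.contourArea)
W=np.array([pix2w("top",u,v,48)[:2] for u,v in c[:,0]],np.float32); print("base",cv2.minAreaRect(W))
print("joystick",pix2w("top",252,204,114))
print("shaft",pix2w("top",239.4,168.4,146),"pin",pix2w("top",241,159.3,92))
for p in ([575,200,146],[605,200,92]): print(w2pix("scene",p))
```

```text
plate ((627.6123657226562, -216.95419311523438), (95.50428009033203, 82.91397857666016), 3.0609869956970215)
hubhole [ 627.1 -217.2   41. ] pinhole [ 661.  -215.4   11. ] collar [ 499.1 -222.8   27. ]
base ((575.7359619140625, 204.39332580566406), (220.5970916748047, 161.5045623779297), 14.74752140045166)
joystick [483.3 171.7 114. ]
shaft [574.1 203.2 146. ] pin [609.4 209.3  92. ]
[388.9 169.2]
[394.9 187.2]
```

View pics/crop2.png

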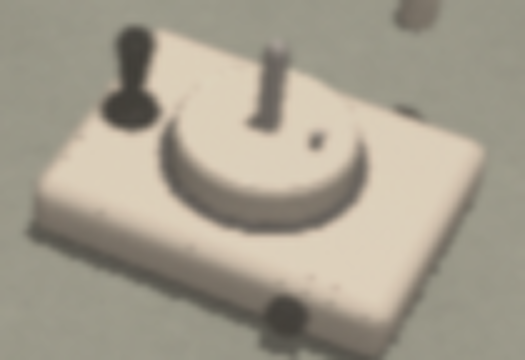

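The crop shows the plate right way up with its pin hole at the far edge, and the ring on the mat is clearly the smallest. The scene crop shows the shaft top at scene (390,169) and the pin at (398,187), on the side away from the joystick.

```bash
cat >> h.py <<'E'
def plan(p,head):  # go to TCP p with tool-y heading (deg): turn about tool z, then shift in turned tool axes (mm)
    o=get_obs(); Rr=R.from_quat(o["orientation"]); y=Rr.as_matrix()[:,1]; h=np.degrees(np.arctan2(y[1],y[0]))
    t=np.radians(head); M=np.array([[-np.sin(t),np.cos(t),0],[np.cos(t),np.sin(t),0],[0,0,-1]]).T
    M[:,0]=np.cross(M[:,1],M[:,2])
    d=np.array(p)-o["ee_pos"]; print("head",round(h,2),"turn rv(tool)",(Rr.inv()*R.from_matrix(M)).as_rotvec().round(4),"shift",(M.T@d).round(1),"pos",np.round(o["ee_pos"],1),"F",np.round(o["ft_force"],1),"T",np.round(o["ft_torque"],2),"q",np.round(o["q"],2),"open",round(o["opening"],1),"t",round(o["clock"],2))
E
python3 - <<'E'
from h import *
np.set_printoptions(precision=1,suppress=True)
print("shaft scene",pix2w("scene",390.2,168.7,146),"pin scene",pix2w("scene",398.4,186.5,92), pix2w("scene",398.4,188.5,80))
f=cal("scene")
# plate/collar from scene via finder-free check: project top estimates
print(w2pix("scene",[627.3,-217.1,41]),w2pix("scene",[499,-222.8,27]))
plan([627,-217,100],93)
E
```

```text
shaft scene [576.3 204.7 146. ] pin scene [610.7 209.8  92. ] [609.3 213.8  80. ]
[301.5 282.7] [268.3 260.3]
head 71.22 turn rv(tool) [ 0.   0.  -0.4] shift [-410.7 -760.3  131.3] pos [177.1 520.7 231.3] F [-0.2  0.5  1.1] T [-0. -0.  0.] q [ 1.1  0.1  1.4 -0.   1.7 -0.1] open 85.1 t 1.1
```

Request:
{"op": "step_arm", "data": {
  "motion": [
    [0,0,0,0,0,-0.095,0.0854],
    [0,0,0,0,0,-0.095,0.0854],
    [0,0,0,0,0,-0.095,0.0854],
    [0,0,0,0,0,-0.095,0.0854],
    [-0.0196,-0.0362,0,0,0,0,0.0854],
    [-0.0196,-0.0362,0,0,0,0,0.0854],
    [-0.0196,-0.0362,0,0,0,0,0.0854],
    [-0.0196,-0.0362,0,0,0,0,0.0854]
  ],
  "force": 40
}}

```text
clock: 1.77
ee_pos: [263.3, 378.8, 231.3]
orientation: [-0.027, 1.0, 0.0, 0.0]
ft_force: [0.7, 0.2, 0.3]
opening: 85.5
grasp_force: 0.0
```

Request:
{"op": "step_arm", "data": {
  "motion": [
    [-0.0196,-0.0362,0,0,0,0,0.0854],
    [-0.0196,-0.0362,0,0,0,0,0.0854],
    [-0.0196,-0.0362,0,0,0,0,0.0854],
    [-0.0196,-0.0362,0,0,0,0,0.0854],
    [-0.0196,-0.0362,0,0,0,0,0.0854],
    [-0.0196,-0.0362,0,0,0,0,0.0854],
    [-0.0196,-0.0362,0,0,0,0,0.0854],
    [-0.0196,-0.0362,0,0,0,0,0.0854]
  ]
}}

```text
clock: 2.43
ee_pos: [435.3, 97.3, 231.7]
orientation: [-0.026, 1.0, 0.0, 0.001]
ft_force: [1.3, 0.6, 0.3]
opening: 85.5
grasp_force: 0.0
```

Request:
{"op": "step_arm", "data": {
  "motion": [
    [-0.0196,-0.0362,0,0,0,0,0.0854],
    [-0.0196,-0.0362,0,0,0,0,0.0854],
    [-0.0196,-0.0362,0,0,0,0,0.0854],
    [-0.0196,-0.0362,0,0,0,0,0.0854],
    [-0.0196,-0.0362,0,0,0,0,0.0854],
    [-0.0196,-0.0362,0,0,0,0,0.0854],
    [-0.0196,-0.0362,0,0,0,0,0.0854],
    [-0.0196,-0.0362,0,0,0,0,0.0854]
  ]
}}

```text
clock: 3.1
ee_pos: [607.1, -183.8, 231.2]
orientation: [-0.026, 1.0, 0.0, 0.0]
ft_force: [1.2, 0.4, 0.8]
opening: 85.6
grasp_force: 0.0
```

```bash
python3 -c "
from h import *
plan([627.2,-217,12],93)"
```

```text
head 92.97 turn rv(tool) [ 0.0002  0.0002 -0.0005] shift [-18.4 -34.2 219.2] pos [ 607.1 -183.8  231.2] F [1.2 0.4 0.8] T [ 0.01 -0.09  0.04] q [-0.38  0.28  1.15  0.    1.71 -2.01] open 85.6 t 3.1
```

Request:
{"op": "step_arm", "data": {
  "motion": [
    [-0.0093,-0.018,0.015,0,0,0,0.0854],
    [-0.0093,-0.018,0.025,0,0,0,0.0854],
    [0,0,0.03,0,0,0,0.0854],
    [0,0,0.03,0,0,0,0.0854],
    [0,0,0.03,0,0,0,0.0854],
    [0,0,0.02,0,0,0,0.0854],
    [0,0,0,0,0,0,0.0854],
    [0,0,0,0,0,0,0.0854]
  ]
}}

```text
clock: 3.77
ee_pos: [625.9, -216.4, 79.7]
orientation: [-0.026, 1.0, 0.001, -0.002]
ft_force: [-0.8, -1.3, 0.5]
opening: 85.3
grasp_force: 0.0
```

```bash
python3 -c "
from h import *
plan([627.2,-217,12],93)"
```

```text
head 92.99 turn rv(tool) [ 0.0017 -0.0032 -0.0002] shift [-1.3 -0.6 67.7] pos [ 625.9 -216.4   79.7] F [-0.8 -1.3  0.5] T [-0.   -0.03  0.01] q [-0.42  0.41  1.29  0.    1.45 -2.04] open 85.3 t 3.77
```

Request:
{"op": "step_arm", "data": {
  "motion": [
    [-0.001,0,0.02,0,0,0,0.0854],
    [0,0,0.02,0,0,0,0.0854],
    [0,0,0.012,0,0,0,0.0854],
    [0,0,0.008,0,0,0,0.0854],
    [0,0,0.005,0,0,0,0.0854],
    [0,0,0.002,0,0,0,0.0854],
    [0,0,0,0,0,0,0.0854],
    [0,0,0,0,0,0,0.045]
  ]
}}

```text
clock: 4.43
ee_pos: [628.5, -217.0, 15.5]
orientation: [-0.026, 1.0, -0.0, 0.001]
ft_force: [-0.7, 0.7, -0.8]
opening: 75.2
grasp_force: 0.0
```

Request:
{"op": "step_arm", "data": {
  "motion": [
    [0,0,0,0,0,0,0.03],
    [0,0,0,0,0,0,0.03],
    [0,0,0,0,0,0,0.03],
    [0,0,0,0,0,0,0.03],
    [0,0,0,0,0,0,0.03],
    [0,0,0,0,0,0,0.03],
    [0,0,0,0,0,0,0.03],
    [0,0,0,0,0,0,0.03]
  ],
  "force": 50
}}

```text
clock: 5.1
ee_pos: [628.4, -216.8, 15.1]
orientation: [-0.026, 1.0, -0.0, 0.001]
ft_force: [0.7, 0.2, 4.4]
opening: 35.3
grasp_force: 53.9
```

```bash
python3 -c "
from h import *
plan([627.2,-217,12],93)"
```

```text
head 92.99 turn rv(tool) [-0.0004  0.0015 -0.0001] shift [ 1.2 -0.1  3.1] pos [ 628.4 -216.8   15.1] F [0.7 0.2 4.4] T [ 0.18  0.04 -0.05] q [-0.42  0.46  1.35  0.    1.33 -2.04] open 35.3 t 5.1
```

Request:
{"op": "step_arm", "data": {
  "motion": [
    [0,0,-0.006,0,0,0,0.03],
    [0,0,-0.014,0,0,0,0.03],
    [0,0,-0.025,0,0,0,0.03],
    [0,0,-0.03,0,0,0,0.03],
    [0,0,-0.035,0,0,0,0.03],
    [0,0,-0.035,0,0,0,0.03],
    [0,0,-0.02,0,0,0,0.03],
    [0,0,-0.01,0,0,0,0.03]
  ]
}}

```text
clock: 5.77
ee_pos: [628.9, -217.4, 194.6]
orientation: [-0.026, 1.0, -0.002, 0.003]
ft_force: [0.1, -0.0, -1.5]
opening: 35.5
grasp_force: 53.3
```

```bash
python3 -c "
from h import *
plan([576.2,204,180],99)"
```

```text
head 92.98 turn rv(tool) [-0.0037  0.006  -0.105 ] shift [-13.9 424.5  14.6] pos [ 628.9 -217.4  194.6] F [ 0.1 -0.  -1.5] T [ 0.01 -0.08  0.04] q [-0.42  0.35  1.13 -0.    1.65 -2.04] open 35.5 t 5.77
```

Request:
{"op": "step_arm", "data": {
  "motion": [
    [0,0,0,0,0,-0.0525,0.03],
    [0,0,0,0,0,-0.0525,0.03],
    [-0.001,0.02,0,0,0,0,0.03],
    [-0.001,0.033,0,0,0,0,0.03],
    [-0.001,0.033,0,0,0,0,0.03],
    [-0.001,0.033,0,0,0,0,0.03],
    [-0.001,0.033,0,0,0,0,0.03],
    [-0.001,0.033,0,0,0,0,0.03]
  ]
}}

```text
clock: 6.43
ee_pos: [603.2, -31.7, 187.4]
orientation: [-0.078, 0.997, 0.0, -0.002]
ft_force: [0.7, -0.4, -3.6]
opening: 35.2
grasp_force: 53.2
```

Request:
{"op": "step_arm", "data": {
  "motion": [
    [-0.001,0.033,0,0,0,0,0.03],
    [-0.001,0.033,0,0,0,0,0.03],
    [-0.001,0.033,0,0,0,0,0.03],
    [-0.001,0.033,0,0,0,0,0.03],
    [-0.001,0.033,0,0,0,0,0.03],
    [-0.001,0.033,0,0,0,0,0.03],
    [-0.001,0.02,0,0,0,0,0.03],
    [-0.001,0,0,0,0,0,0.03]
  ]
}}

```text
clock: 7.1
ee_pos: [576.3, 187.9, 187.4]
orientation: [-0.081, 0.997, 0.001, -0.002]
ft_force: [0.2, -0.5, -2.7]
opening: 35.3
grasp_force: 53.2
```

```bash
python3 -c "
from h import *
snap('scene','s3.png',(340,130,460,220),6)
plan([576.2,204,180],99)"
```

```text
head 99.23 turn rv(tool) [-0.0001 -0.0037  0.004 ] shift [-2.  18.4  7.4] pos [577.1 185.5 187.4] F [ 0.4 -1.  -3.8] T [-0.06 -0.03  0.  ] q [ 0.22  0.23  1.3   0.    1.62 -1.51] open 35.0 t 7.15
```

View pics/s3.png

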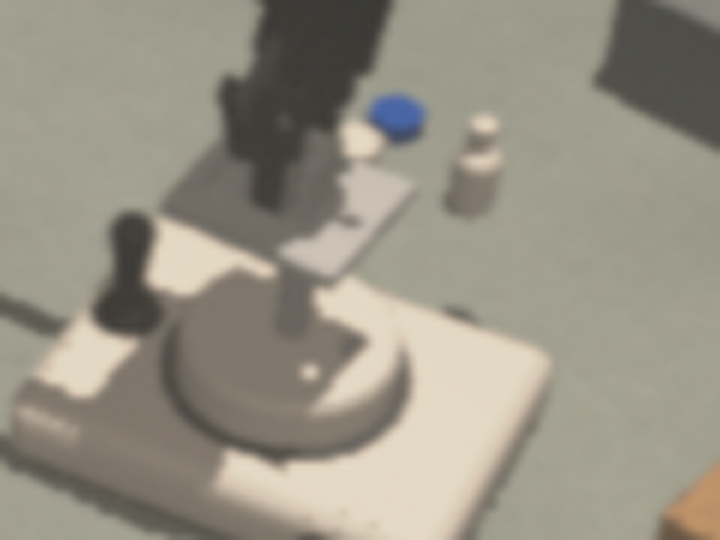

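The plate hangs level. The bright dot near scene (392,192) is light coming through the pin hole; the pin itself is still at about (398,188).

Request:
{"op": "step_arm", "data": {
  "motion": [
    [-0.001,0.006,0,0,0,0,0.03],
    [-0.001,0.006,0,0,0,0,0.03],
    [0,0.006,0,0,0,0,0.03],
    [0,0,0.01,0,0,0,0.03],
    [0,0,0.01,0,0,0,0.03],
    [0,0,0.003,0,0,0,0.03],
    [0,0,0,0,0,0,0.03],
    [0,0,0,0,0,0,0.03]
  ]
}}

```text
clock: 7.82
ee_pos: [577.3, 201.0, 165.3]
orientation: [-0.078, 0.997, -0.0, -0.001]
ft_force: [0.7, 0.7, -3.0]
opening: 35.3
grasp_force: 53.2
```

```bash
python3 -c "
from h import *
plan([576.2,204,158],99)"
```

```text
head 98.97 turn rv(tool) [-0.0002 -0.0018 -0.0005] shift [0.6 3.1 7.3] pos [577.3 201.  165.3] F [ 0.7  0.7 -3. ] T [-0.03 -0.01 -0.03] q [ 0.24  0.25  1.32 -0.    1.58 -1.49] open 35.3 t 7.82
```

Request:
{"op": "step_arm", "data": {
  "motion": [
    [0.0005,0.003,0,0,0,0,0.03],
    [0,0,0,0,0,0,0.03],
    [0,0,0.002,0,0,0,0.03],
    [0,0,0.002,0,0,0,0.03],
    [0,0,0.002,0,0,0,0.03],
    [0,0,0.002,0,0,0,0.03],
    [0,0,0.001,0,0,0,0.03],
    [0,0,0,0,0,0,0.03]
  ]
}}

```text
clock: 8.48
ee_pos: [576.5, 204.4, 156.8]
orientation: [-0.078, 0.997, -0.0, -0.0]
ft_force: [-0.2, -0.9, -3.0]
opening: 34.9
grasp_force: 53.2
```

```bash
python3 -c "
from h import *
plan([576.2,204,152],99)"
```

```text
head 99.0 turn rv(tool) [-0.     -0.0009  0.0001] shift [ 0.3 -0.3  4.8] pos [576.5 204.4 156.8] F [-0.2 -0.9 -3. ] T [-0.05  0.07 -0.01] q [ 0.25  0.25  1.33  0.    1.56 -1.48] open 34.9 t 8.48
```

Request:
{"op": "step_arm", "data": {
  "motion": [
    [0,0,0.001,0,0,0,0.03],
    [0,0,0.001,0,0,0,0.03],
    [0,0,0.001,0,0,0,0.03],
    [0,0,0.001,0,0,0,0.03],
    [0,0,0.001,0,0,0,0.03],
    [0,0,0.0,0,0,0,0.03],
    [0,0,0,0,0,0,0.03],
    [0,0,0,0,0,0,0.03]
  ]
}}

```text
clock: 9.15
ee_pos: [576.7, 204.7, 152.4]
orientation: [-0.079, 0.997, 0.0, 0.0]
ft_force: [-0.5, 0.5, -2.3]
opening: 35.1
grasp_force: 53.3
```

```bash
python3 -c "
from h import *
plan([576.2,204,152],99)"
```

```text
head 99.02 turn rv(tool) [0.0004 0.0001 0.0003] shift [ 0.6 -0.6  0.4] pos [576.7 204.7 152.4] F [-0.5  0.5 -2.3] T [ 0.17  0.07 -0.02] q [ 0.25  0.25  1.34  0.    1.55 -1.48] open 35.1 t 9.15
```

Request:
{"op": "step_arm", "data": {
  "motion": [
    [0,0,0.001,0,0,0,0.03],
    [0,0,0.001,0,0,0,0.03],
    [0,0,0.001,0,0,0,0.03],
    [0,0,0.001,0,0,0,0.03],
    [0,0,0.0,0,0,0,0.03],
    [0,0,0.0,0,0,0,0.03],
    [0,0,0,0,0,0,0.03],
    [0,0,0,0,0,0,0.03]
  ]
}}

```text
clock: 9.82
ee_pos: [576.5, 205.0, 148.1]
orientation: [-0.079, 0.997, 0.001, -0.0]
ft_force: [-1.4, 4.8, -2.6]
opening: 35.3
grasp_force: 53.4
```

```bash
python3 -c "
from h import *
plan([576.2,204,152],99)"
```

```text
head 99.03 turn rv(tool) [ 0.0011 -0.0004  0.0005] shift [ 0.4 -1.  -3.9] pos [576.5 205.  148.1] F [-1.4  4.8 -2.6] T [0.85 0.2  0.02] q [ 0.25  0.25  1.35  0.    1.54 -1.48] open 35.3 t 9.82
```

Request:
{"op": "step_arm", "data": {
  "motion": [
    [0.0002,0.0008,0,0,0,0,0.03],
    [0,0,0.001,0,0,0,0.03],
    [0,0,0.001,0,0,0,0.03],
    [0,0,0.001,0,0,0,0.03],
    [0,0,0.0,0,0,0,0.03],
    [0,0,0.0,0,0,0,0.03],
    [0,0,0,0,0,0,0.03],
    [0,0,0,0,0,0,0.03]
  ]
}}

```text
clock: 10.48
ee_pos: [576.4, 205.1, 145.2]
orientation: [-0.078, 0.997, -0.0, -0.0]
ft_force: [-1.8, 3.2, -1.5]
opening: 35.0
grasp_force: 53.3
```

```bash
python3 -c "
from h import *
plan([576.2,204,152],99)"
```

```text
head 99.0 turn rv(tool) [-0. -0.  0.] shift [ 0.4 -1.1 -6.8] pos [576.4 205.1 145.2] F [-1.8  3.2 -1.5] T [0.54 0.18 0.02] q [ 0.25  0.25  1.35 -0.    1.54 -1.48] open 35.0 t 10.48
```

Request:
{"op": "step_arm", "data": {
  "motion": [
    [0.0005,0.0007,0,0,0,0,0.03],
    [0,0,0.001,0,0,0,0.03],
    [0,0,0.002,0,0,0,0.03],
    [0,0,0.002,0,0,0,0.03],
    [0,0,0.002,0,0,0,0.03],
    [0,0,0.002,0,0,0,0.03],
    [0,0,0.001,0,0,0,0.03],
    [0,0,0,0,0,0,0.03]
  ]
}}

```text
clock: 11.15
ee_pos: [575.5, 205.6, 134.7]
orientation: [-0.078, 0.997, -0.0, -0.001]
ft_force: [0.2, 0.5, -3.4]
opening: 35.0
grasp_force: 53.2
```

```bash
python3 -c "
from h import *
plan([576.2,204,152],99)"
```

```text
head 99.0 turn rv(tool) [-0.0003 -0.0011  0.    ] shift [ -0.4  -1.6 -17.3] pos [575.5 205.6 134.7] F [ 0.2  0.5 -3.4] T [-0.01 -0.05  0.03] q [ 0.25  0.26  1.36 -0.    1.52 -1.48] open 35.0 t 11.15
```

Request:
{"op": "step_arm", "data": {
  "motion": [
    [0,0,0.003,0,0,0,0.03],
    [0,0,0.004,0,0,0,0.03],
    [0,0,0.004,0,0,0,0.03],
    [0,0,0.004,0,0,0,0.03],
    [0,0,0.004,0,0,0,0.03],
    [0,0,0.003,0,0,0,0.03],
    [0,0,0,0,0,0,0.03],
    [0,0,0,0,0,0,0.03]
  ]
}}

```text
clock: 11.82
ee_pos: [575.6, 205.8, 112.9]
orientation: [-0.079, 0.997, -0.0, -0.0]
ft_force: [-0.9, 0.3, -3.3]
opening: 35.0
grasp_force: 53.2
```

```bash
python3 -c "
from h import *
plan([576.2,204,152],99)"
```

```text
head 99.01 turn rv(tool) [ 0.     -0.0007  0.0001] shift [ -0.3  -1.8 -39.1] pos [575.6 205.8 112.9] F [-0.9  0.3 -3.3] T [0.   0.05 0.01] q [ 0.25  0.27  1.39  0.    1.48 -1.48] open 35.0 t 11.82
```

Request:
{"op": "step_arm", "data": {
  "motion": [
    [0,0,0.002,0,0,0,0.03],
    [0,0,0.002,0,0,0,0.03],
    [0,0,0.002,0,0,0,0.03],
    [0,0,0.001,0,0,0,0.03],
    [0,0,0.001,0,0,0,0.03],
    [0,0,0.001,0,0,0,0.03],
    [0,0,0,0,0,0,0.03],
    [0,0,0,0,0,0,0.03]
  ]
}}

```text
clock: 12.48
ee_pos: [575.8, 205.8, 104.3]
orientation: [-0.079, 0.997, 0.0, -0.0]
ft_force: [-0.7, 0.4, -2.2]
opening: 35.2
grasp_force: 53.2
```

```bash
python3 -c "
from h import *
plan([576.2,204,152],99)"
```

```text
head 99.01 turn rv(tool) [ 0.0001 -0.      0.0001] shift [ -0.1  -1.9 -47.7] pos [575.8 205.8 104.3] F [-0.7  0.4 -2.2] T [ 0.01 -0.   -0.03] q [ 0.25  0.28  1.4   0.    1.46 -1.48] open 35.2 t 12.48
```

Request:
{"op": "step_arm", "data": {
  "motion": [
    [0,0,0.0005,0,0,0,0.03],
    [0,0,0.0005,0,0,0,0.03],
    [0,0,0.0005,0,0,0,0.03],
    [0,0,0.0005,0,0,0,0.03],
    [0,0,0,0,0,0,0.03],
    [0,0,0,0,0,0,0.03],
    [0,0,0,0,0,0,0.03],
    [0,0,0,0,0,0,0.03]
  ]
}}

```text
clock: 13.15
ee_pos: [575.8, 205.8, 102.4]
orientation: [-0.079, 0.997, 0.0, 0.0]
ft_force: [0.2, -0.6, -2.9]
opening: 35.0
grasp_force: 53.2
```

```bash
python3 -c "
from h import *
plan([576.2,204,152],99)"
```

```text
head 99.01 turn rv(tool) [0.     0.0001 0.0002] shift [ -0.1  -1.9 -49.6] pos [575.8 205.8 102.4] F [ 0.2 -0.6 -2.9] T [ 0.04 -0.03 -0.03] q [ 0.25  0.28  1.41  0.    1.46 -1.48] open 35.0 t 13.15
```

Request:
{"op": "step_arm", "data": {
  "motion": [
    [0,0,0.0005,0,0,0,0.03],
    [0,0,0.0005,0,0,0,0.03],
    [0,0,0.0005,0,0,0,0.03],
    [0,0,0.0005,0,0,0,0.03],
    [0,0,0.0005,0,0,0,0.03],
    [0,0,0.0005,0,0,0,0.03],
    [0,0,0,0,0,0,0.03],
    [0,0,0,0,0,0,0.03]
  ]
}}

```text
clock: 13.82
ee_pos: [575.7, 205.8, 99.3]
orientation: [-0.079, 0.997, 0.0, -0.0]
ft_force: [-0.0, 0.3, -4.2]
opening: 35.2
grasp_force: 53.2
```

```bash
python3 -c "
from h import *
plan([576.2,204,152],99)"
```

```text
head 99.01 turn rv(tool) [ 0.0001 -0.0001  0.0001] shift [ -0.2  -1.9 -52.7] pos [575.7 205.8  99.3] F [-0.   0.3 -4.2] T [ 0.05 -0.01 -0.02] q [ 0.25  0.28  1.41  0.    1.45 -1.48] open 35.2 t 13.82
```

Request:
{"op": "step_arm", "data": {
  "motion": [
    [0,0,0.001,0,0,0,0.03],
    [0,0,0.001,0,0,0,0.03],
    [0,0,0.001,0,0,0,0.03],
    [0,0,0.001,0,0,0,0.03],
    [0,0,0,0,0,0,0.03],
    [0,0,0,0,0,0,0.03],
    [0,0,0,0,0,0,0.03],
    [0,0,0,0,0,0,0.03]
  ]
}}

```text
clock: 14.48
ee_pos: [575.8, 205.8, 95.4]
orientation: [-0.079, 0.997, 0.0, 0.0]
ft_force: [0.6, -0.3, -2.8]
opening: 35.1
grasp_force: 53.2
```

```bash
python3 -c "
from h import *
plan([576.2,204,152],99)"
```

```text
head 99.01 turn rv(tool) [0.0001 0.0002 0.0002] shift [ -0.1  -1.9 -56.6] pos [575.8 205.8  95.4] F [ 0.6 -0.3 -2.8] T [ 0.02 -0.05  0.  ] q [ 0.25  0.28  1.41  0.    1.44 -1.48] open 35.1 t 14.48
```

The plate's underside is at about 83 mm with no force, so the pin is in its hole. I'll keep lowering in small steps to contact.

Request:
{"op": "step_arm", "data": {
  "motion": [
    [0,0,0.0005,0,0,0,0.03],
    [0,0,0.0005,0,0,0,0.03],
    [0,0,0.0005,0,0,0,0.03],
    [0,0,0.0005,0,0,0,0.03],
    [0,0,0.0005,0,0,0,0.03],
    [0,0,0,0,0,0,0.03],
    [0,0,0,0,0,0,0.03],
    [0,0,0,0,0,0,0.03]
  ]
}}

```text
clock: 15.15
ee_pos: [575.8, 205.8, 92.8]
orientation: [-0.079, 0.997, 0.0, 0.0]
ft_force: [-0.3, -0.4, -2.8]
opening: 35.6
grasp_force: 53.2
```

```bash
python3 -c "
from h import *
plan([576.2,204,152],99)"
```

```text
head 99.01 turn rv(tool) [0.0001 0.0001 0.0001] shift [ -0.1  -1.9 -59.2] pos [575.8 205.8  92.8] F [-0.3 -0.4 -2.8] T [-0.01  0.03 -0.03] q [ 0.25  0.29  1.42  0.    1.44 -1.48] open 35.6 t 15.15
```

Request:
{"op": "step_arm", "data": {
  "motion": [
    [0,0,0.0003,0,0,0,0.03],
    [0,0,0.0003,0,0,0,0.03],
    [0,0,0.0003,0,0,0,0.03],
    [0,0,0.0003,0,0,0,0.03],
    [0,0,0,0,0,0,0.03],
    [0,0,0,0,0,0,0.03],
    [0,0,0,0,0,0,0.03],
    [0,0,0,0,0,0,0.03]
  ]
}}

```text
clock: 15.82
ee_pos: [575.8, 205.8, 92.1]
orientation: [-0.079, 0.997, 0.0, 0.0]
ft_force: [-1.7, -0.5, 0.9]
opening: 35.0
grasp_force: 53.5
```

```bash
python3 -c "
from h import *
plan([576.2,204,152],99)"
```

```text
head 99.01 turn rv(tool) [0.0001 0.0004 0.0001] shift [ -0.1  -1.9 -59.9] pos [575.8 205.8  92.1] F [-1.7 -0.5  0.9] T [-0.09  0.25  0.03] q [ 0.25  0.29  1.42  0.    1.44 -1.48] open 35.0 t 15.82
```

Contact came at the expected seated height (underside 80 mm). I'll press about 5 N more, release and check.

Request:
{"op": "step_arm", "data": {
  "motion": [
    [0,0,0.0003,0,0,0,0.03],
    [0,0,0.0003,0,0,0,0.03],
    [0,0,0,0,0,0,0.03],
    [0,0,0,0,0,0,0.03],
    [0,0,0,0,0,0,0.03],
    [0,0,0,0,0,0,0.06],
    [0,0,0,0,0,0,0.06],
    [0,0,0,0,0,0,0.06]
  ]
}}

```text
clock: 16.48
ee_pos: [576.1, 205.9, 90.7]
orientation: [-0.078, 0.997, 0.0, 0.0]
ft_force: [0.4, -0.7, -0.6]
opening: 59.9
grasp_force: 0.0
```

Request:
{"op": "step_arm", "data": {
  "motion": [
    [0,0,0,0,0,0,0.065],
    [0,0,0,0,0,0,0.065],
    [0,0,-0.01,0,0,0,0.065],
    [0,0,-0.03,0,0,0,0.065],
    [0,0,-0.035,0,0,0,0.065],
    [0,0,-0.035,0,0,0,0.065],
    [0,0,-0.025,0,0,0,0.065],
    [0,0,-0.015,0,0,0,0.065]
  ]
}}

```text
clock: 17.15
ee_pos: [577.1, 206.2, 246.9]
orientation: [-0.079, 0.997, 0.001, 0.004]
ft_force: [0.4, -0.8, 0.8]
opening: 65.4
grasp_force: 0.0
```

```bash
python3 -c "
from h import *
plan([500,-222.5,150],99)"
```

```text
head 99.01 turn rv(tool) [0.0009 0.0081 0.0002] shift [ 143.2 -411.3   96.9] pos [577.1 206.2 246.9] F [ 0.4 -0.8  0.8] T [-0.01 -0.02  0.05] q [ 0.25  0.22  1.19  0.    1.72 -1.48] open 65.4 t 17.15
```

Request:
{"op": "step_arm", "data": {
  "motion": [
    [0.006,-0.017,0,0,0,0,0.065],
    [0.0119,-0.0343,0,0,0,0,0.065],
    [0.0119,-0.0343,0,0,0,0,0.065],
    [0.0119,-0.0343,0,0,0,0,0.065],
    [0.0119,-0.0343,0,0,0,0,0.065],
    [0.0119,-0.0343,0,0,0,0,0.065],
    [0.0119,-0.0343,0,0,0,0,0.065],
    [0.0119,-0.0343,0,0,0,0,0.065]
  ]
}}

```text
clock: 17.82
ee_pos: [527.4, -63.7, 242.1]
orientation: [-0.079, 0.997, -0.0, 0.001]
ft_force: [0.4, 0.4, -0.3]
opening: 65.0
grasp_force: 0.0
```

Request:
{"op": "step_arm", "data": {
  "motion": [
    [0.0119,-0.0343,0,0,0,0,0.065],
    [0.0119,-0.0343,0,0,0,0,0.065],
    [0.0119,-0.0343,0.01,0,0,0,0.065],
    [0.0119,-0.0343,0.02,0,0,0,0.065],
    [0.006,-0.017,0.03,0,0,0,0.065],
    [0,0,0.03,0,0,0,0.065],
    [0,0,0,0,0,0,0.065],
    [0,0,0,0,0,0,0.065]
  ]
}}

```text
clock: 18.48
ee_pos: [498.0, -222.3, 149.9]
orientation: [-0.078, 0.997, 0.001, -0.002]
ft_force: [-0.8, 0.3, 1.0]
opening: 65.4
grasp_force: 0.0
```

Run:
```python
from h import *
plan([500,-222.5,4],99)
im=viewer.get_image("top")[:,:,::-1]; cv2.imwrite("pics/t5.png",cv2.resize(im[130:230,200:300],None,fx=6,fy=6,interpolation=cv2.INTER_CUBIC))
```

```text
head 98.98 turn rv(tool) [ 0.0029 -0.0029 -0.0004] shift [ -2.   -0.5 145.9] pos [ 498.  -222.3  149.9] F [-0.8  0.3  1. ] T [-0.   -0.07 -0.  ] q [-0.52  0.11  1.51  0.    1.53 -2.25] open 65.4 t 18.48
```

View pics/t5.png

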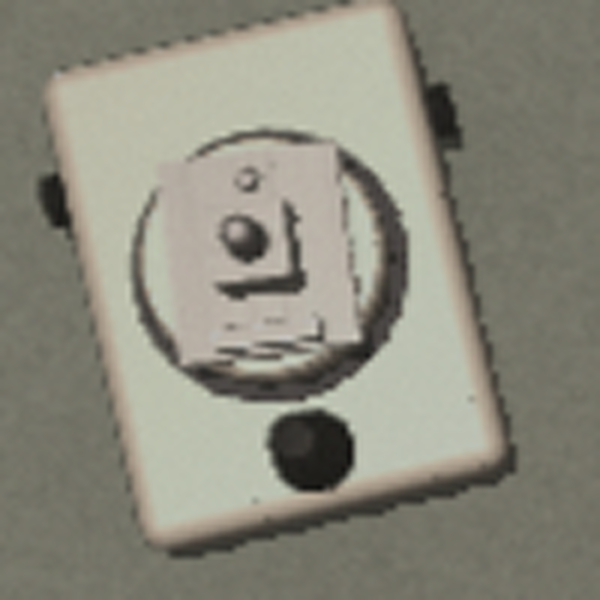

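The picture shows the plate flat on the head, with the pin showing in its hole at crop (247,180) and the shaft through the hub. Next is the collar.

Request:
{"op": "step_arm", "data": {
  "motion": [
    [-0.001,0,0.015,0,0,0,0.065],
    [0,0,0.03,0,0,0,0.065],
    [0,0,0.03,0,0,0,0.065],
    [0,0,0.03,0,0,0,0.065],
    [0,0,0.015,0,0,0,0.065],
    [0,0,0.01,0,0,0,0.065],
    [0,0,0,0,0,0,0.065],
    [0,0,0,0,0,0,0.065]
  ]
}}

```text
clock: 19.2
ee_pos: [501.8, -222.9, 23.3]
orientation: [-0.079, 0.997, -0.001, 0.002]
ft_force: [0.2, -0.0, 0.4]
opening: 65.2
grasp_force: 0.0
```

Run:
```python
from h import *
plan([499.3,-222.6,6],99)
```

```text
head 99.06 turn rv(tool) [-0.0022  0.0029  0.0011] shift [ 2.4  0.7 17.3] pos [ 501.8 -222.9   23.3] F [ 0.2 -0.   0.4] T [-0.    0.    0.01] q [-0.52  0.22  1.65  0.    1.27 -2.25] open 65.2 t 19.2
```

Request:
{"op": "step_arm", "data": {
  "motion": [
    [0.002,0.0005,0.006,0,0,0,0.065],
    [0,0,0.006,0,0,0,0.065],
    [0,0,0.003,0,0,0,0.065],
    [0,0,0.002,0,0,0,0.065],
    [0,0,0,0,0,0,0.065],
    [0,0,0,0,0,0,0.05],
    [0,0,0,0,0,0,0.03],
    [0,0,0,0,0,0,0.03]
  ],
  "force": 30
}}

```text
clock: 19.87
ee_pos: [498.3, -222.6, 4.5]
orientation: [-0.078, 0.997, -0.0, 0.0]
ft_force: [0.1, -0.8, -1.6]
opening: 34.4
grasp_force: 29.9
```

Request:
{"op": "step_arm", "data": {
  "motion": [
    [0,0,0,0,0,0,0.03],
    [0,0,0,0,0,0,0.03],
    [0,0,0,0,0,0,0.03],
    [0,0,0,0,0,0,0.03],
    [0,0,0,0,0,0,0.03],
    [0,0,0,0,0,0,0.03],
    [0,0,0,0,0,0,0.03],
    [0,0,0,0,0,0,0.03]
  ]
}}

```text
clock: 20.53
ee_pos: [498.3, -222.6, 4.4]
orientation: [-0.079, 0.997, -0.0, 0.0]
ft_force: [-0.6, 1.1, 4.1]
opening: 34.2
grasp_force: 30.3
```

Run:
```python
from h import *
plan([499.3,-222.6,6],99)
```

```text
head 99.01 turn rv(tool) [-0.0005  0.0008  0.0002] shift [-1.  -0.1 -1.6] pos [ 498.3 -222.6    4.4] F [-0.6  1.1  4.1] T [ 0.04  0.01 -0.  ] q [-0.52  0.23  1.67  0.    1.23 -2.25] open 34.2 t 20.53
```

Request:
{"op": "step_arm", "data": {
  "motion": [
    [0,0,-0.006,0,0,0,0.03],
    [0,0,-0.014,0,0,0,0.03],
    [0,0,-0.03,0,0,0,0.03],
    [0,0,-0.04,0,0,0,0.03],
    [0,0,-0.04,0,0,0,0.03],
    [0,0,-0.035,0,0,0,0.03],
    [0,0,-0.02,0,0,0,0.03],
    [0,0,-0.005,0,0,0,0.03]
  ]
}}

```text
clock: 21.2
ee_pos: [499.6, -223.3, 199.1]
orientation: [-0.079, 0.997, -0.002, 0.003]
ft_force: [0.1, -0.1, -0.2]
opening: 34.1
grasp_force: 30.1
```

Run:
```python
from h import *
plan([574,205.6,185],99)
```

```text
head 99.01 turn rv(tool) [-0.0052  0.0065  0.0002] shift [-140.6  412.    14.1] pos [ 499.6 -223.3  199.1] F [ 0.1 -0.1 -0.2] T [-0.05 -0.02  0.04] q [-0.52  0.08  1.44  0.    1.61 -2.25] open 34.1 t 21.2
```

Request:
{"op": "step_arm", "data": {
  "motion": [
    [-0.0055,0.0158,0,0,0,0,0.03],
    [-0.0109,0.0316,0,0,0,0,0.03],
    [-0.0109,0.0316,0,0,0,0,0.03],
    [-0.0109,0.0316,0,0,0,0,0.03],
    [-0.0109,0.0316,0,0,0,0,0.03],
    [-0.0109,0.0316,0,0,0,0,0.03],
    [-0.0109,0.0316,0,0,0,0,0.03],
    [-0.0109,0.0316,0,0,0,0,0.03]
  ]
}}

```text
clock: 21.87
ee_pos: [540.3, 26.1, 191.2]
orientation: [-0.078, 0.997, 0.0, -0.002]
ft_force: [0.1, 0.2, -1.1]
opening: 34.4
grasp_force: 30.2
```

Request:
{"op": "step_arm", "data": {
  "motion": [
    [-0.0109,0.0316,0,0,0,0,0.03],
    [-0.0109,0.0316,0,0,0,0,0.03],
    [-0.0109,0.0316,0,0,0,0,0.03],
    [-0.0109,0.0316,0,0,0,0,0.03],
    [-0.0109,0.0316,0,0,0,0,0.03],
    [-0.0055,0.0158,0,0,0,0,0.03],
    [0,0,0,0,0,0,0.03],
    [0,0,0,0,0,0,0.03]
  ]
}}

```text
clock: 22.53
ee_pos: [572.5, 205.9, 191.1]
orientation: [-0.079, 0.997, -0.001, -0.003]
ft_force: [0.1, -0.9, -1.4]
opening: 34.3
grasp_force: 30.2
```

Request:
{"op": "step_arm", "data": {
  "motion": [
    [0,0,0.005,0,0,0,0.03],
    [0,0,0.01,0,0,0,0.03],
    [0,0,0.01,0,0,0,0.03],
    [0,0,0.005,0,0,0,0.03],
    [0,0,0,0,0,0,0.03],
    [0,0,0,0,0,0,0.03],
    [0,0,0,0,0,0,0.03],
    [0,0,0,0,0,0,0.03]
  ]
}}

```text
clock: 23.2
ee_pos: [574.1, 205.5, 164.8]
orientation: [-0.078, 0.997, 0.0, 0.001]
ft_force: [-0.1, 0.1, -0.7]
opening: 34.1
grasp_force: 30.2
```

Run:
```python
from h import *
plan([574,205.6,149],99)
snap('scene','s6.png',(340,130,460,220),6)
```

```text
head 99.0 turn rv(tool) [ 0.0002  0.0015 -0.0001] shift [ 0.1  0.1 15.8] pos [574.1 205.5 164.8] F [-0.1  0.1 -0.7] T [ 0.02  0.04 -0.05] q [ 0.25  0.24  1.33  0.    1.57 -1.48] open 34.1 t 23.2
```

View pics/s6.png

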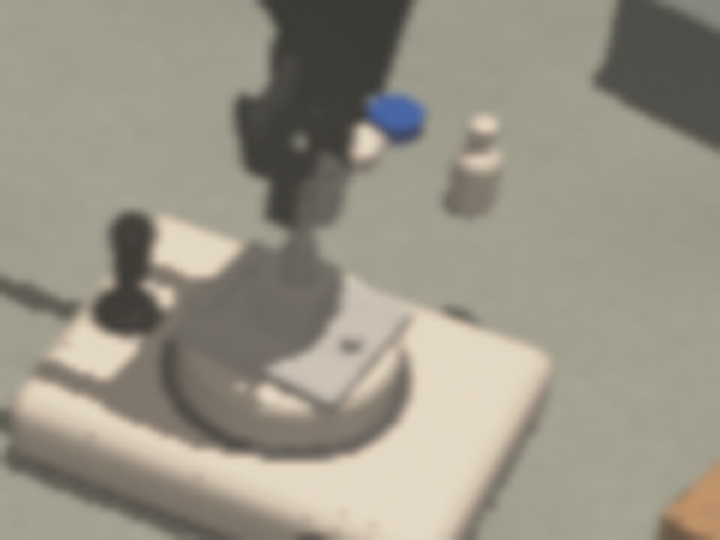

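The collar hangs upright at about crop (318,190), just above the shaft top at (300,235), and the plate stays flat. I'll creep down and watch the side forces.

Request:
{"op": "step_arm", "data": {
  "motion": [
    [0,0,0.005,0,0,0,0.03],
    [0,0,0.005,0,0,0,0.03],
    [0,0,0.004,0,0,0,0.03],
    [0,0,0.002,0,0,0,0.03],
    [0,0,0.001,0,0,0,0.03],
    [0,0,0.001,0,0,0,0.03],
    [0,0,0.001,0,0,0,0.03],
    [0,0,0,0,0,0,0.03]
  ]
}}

```text
clock: 23.92
ee_pos: [573.7, 205.5, 144.9]
orientation: [-0.079, 0.997, 0.0, -0.0]
ft_force: [0.1, 0.2, -1.2]
opening: 34.3
grasp_force: 30.2
```

Run:
```python
from h import *
plan([574,205.6,143],99)
```

```text
head 99.01 turn rv(tool) [ 0.0001 -0.      0.0001] shift [-0.3  0.   1.9] pos [573.7 205.5 144.9] F [ 0.1  0.2 -1.2] T [ 0.02 -0.    0.01] q [ 0.25  0.25  1.36  0.    1.54 -1.48] open 34.3 t 23.92
```

Request:
{"op": "step_arm", "data": {
  "motion": [
    [0,0,0.001,0,0,0,0.03],
    [0,0,0.001,0,0,0,0.03],
    [0,0,0.001,0,0,0,0.03],
    [0,0,0.001,0,0,0,0.03],
    [0,0,0.001,0,0,0,0.03],
    [0,0,0,0,0,0,0.03],
    [0,0,0,0,0,0,0.03],
    [0,0,0,0,0,0,0.03]
  ]
}}

```text
clock: 24.58
ee_pos: [573.7, 205.5, 140.1]
orientation: [-0.079, 0.997, 0.0, 0.0]
ft_force: [0.0, -0.2, -0.6]
opening: 34.2
grasp_force: 30.2
```

Run:
```python
from h import *
plan([574,205.6,143],99)
```

```text
head 99.01 turn rv(tool) [0.     0.0001 0.0001] shift [-0.3  0.1 -2.9] pos [573.7 205.5 140.1] F [ 0.  -0.2 -0.6] T [-0.01  0.    0.02] q [ 0.25  0.25  1.36  0.    1.53 -1.48] open 34.2 t 24.58
```

Request:
{"op": "step_arm", "data": {
  "motion": [
    [0,0,0.001,0,0,0,0.03],
    [0,0,0.002,0,0,0,0.03],
    [0,0,0.003,0,0,0,0.03],
    [0,0,0.003,0,0,0,0.03],
    [0,0,0.003,0,0,0,0.03],
    [0,0,0.002,0,0,0,0.03],
    [0,0,0.002,0,0,0,0.03],
    [0,0,0,0,0,0,0.03]
  ]
}}

```text
clock: 25.25
ee_pos: [573.4, 205.4, 123.3]
orientation: [-0.079, 0.997, -0.0, -0.001]
ft_force: [-0.1, -0.5, -1.0]
opening: 34.4
grasp_force: 30.2
```

Run:
```python
from h import *
plan([574,205.6,119.4],99)
```

```text
head 99.01 turn rv(tool) [-0.     -0.0012  0.0001] shift [-0.6  0.1  3.9] pos [573.4 205.4 123.3] F [-0.1 -0.5 -1. ] T [-0.04 -0.01  0.03] q [ 0.25  0.26  1.39  0.    1.5  -1.48] open 34.4 t 25.25
```

Request:
{"op": "step_arm", "data": {
  "motion": [
    [0,0,0.001,0,0,0,0.03],
    [0,0,0.001,0,0,0,0.03],
    [0,0,0.0005,0,0,0,0.03],
    [0,0,0.0005,0,0,0,0.03],
    [0,0,0.0003,0,0,0,0.03],
    [0,0,0.0003,0,0,0,0.03],
    [0,0,0,0,0,0,0.03],
    [0,0,0,0,0,0,0.03]
  ]
}}

```text
clock: 25.92
ee_pos: [573.7, 205.5, 120.5]
orientation: [-0.079, 0.997, 0.0, 0.0]
ft_force: [0.0, -0.3, -1.1]
opening: 34.1
grasp_force: 30.2
```

Run:
```python
from h import *
plan([574,205.6,119.4],99)
```

```text
head 99.01 turn rv(tool) [0.0001 0.0001 0.0002] shift [-0.3  0.1  1.1] pos [573.7 205.5 120.5] F [ 0.  -0.3 -1.1] T [-0.01  0.01  0.02] q [ 0.25  0.26  1.39  0.    1.49 -1.48] open 34.1 t 25.92
```

Request:
{"op": "step_arm", "data": {
  "motion": [
    [0,0,0.0003,0,0,0,0.03],
    [0,0,0.0003,0,0,0,0.03],
    [0,0,0.0003,0,0,0,0.03],
    [0,0,0.0002,0,0,0,0.03],
    [0,0,0.0002,0,0,0,0.03],
    [0,0,0,0,0,0,0.03],
    [0,0,0,0,0,0,0.03],
    [0,0,0,0,0,0,0.03]
  ]
}}

```text
clock: 26.58
ee_pos: [573.8, 205.5, 119.5]
orientation: [-0.078, 0.997, 0.0, 0.0]
ft_force: [-0.5, -0.1, 1.1]
opening: 34.4
grasp_force: 30.3
```

Run:
```python
from h import *
plan([574,205.6,119.4],99)
```

```text
head 99.0 turn rv(tool) [0.0001 0.0004 0.0001] shift [-0.3  0.1  0.1] pos [573.8 205.5 119.5] F [-0.5 -0.1  1.1] T [-0.03  0.19  0.04] q [ 0.25  0.26  1.39  0.    1.49 -1.48] open 34.4 t 26.58
```

The collar is in contact at the hub top. I'll release, rise and check.

Request:
{"op": "step_arm", "data": {
  "motion": [
    [0,0,0,0,0,0,0.04],
    [0,0,0,0,0,0,0.06],
    [0,0,0,0,0,0,0.065],
    [0,0,0,0,0,0,0.065],
    [0,0,0,0,0,0,0.065],
    [0,0,-0.01,0,0,0,0.065],
    [0,0,-0.02,0,0,0,0.065],
    [0,0,-0.03,0,0,0,0.065]
  ]
}}

```text
clock: 27.25
ee_pos: [571.9, 205.0, 176.8]
orientation: [-0.079, 0.997, -0.001, -0.003]
ft_force: [0.7, 0.3, -0.5]
opening: 64.8
grasp_force: 0.0
```

Request:
{"op": "step_arm", "data": {
  "motion": [
    [0,0,-0.03,0,0,0,0.065],
    [0.02,-0.02,-0.03,0,0,0,0.065],
    [0.03,-0.03,0,0,0,0,0.065],
    [0.03,-0.03,0,0,0,0,0.065],
    [0.03,-0.03,0,0,0,0,0.065],
    [0.03,-0.03,0,0,0,0,0.065],
    [0.02,-0.02,0,0,0,0,0.065],
    [0,0,0,0,0,0,0.065]
  ]
}}

```text
clock: 27.92
ee_pos: [440.2, 21.6, 240.7]
orientation: [-0.076, 0.997, -0.001, 0.001]
ft_force: [0.8, 0.0, -0.5]
opening: 64.9
grasp_force: 0.0
```

Run:
```python
from h import *
plan([574,205.6,119.4],99)
a=viewer.get_image("top")[145:205,205:285,::-1]; b=viewer.get_image("scene")[155:215,355:435,::-1]
cv2.imwrite("pics/f7.png",cv2.resize(np.hstack([a,b]),None,fx=5,fy=5,interpolation=cv2.INTER_CUBIC))
for z in(80,118,142,146): print(z,w2pix("scene",[575,205.6,z]).round(1),((w2pix("scene",[575,205.6,z])-[355,155])*5+[400,0]).round())
```

```text
head 98.72 turn rv(tool) [-0.0025  0.0012 -0.0048] shift [-160.9  160.8  121.3] pos [440.2  21.6 240.7] F [ 0.8  0.  -0.5] T [-0.   -0.03 -0.04] q [-0.08 -0.16  1.59 -0.    1.71 -1.8 ] open 64.9 t 27.92
80 [387.9 184.5] [565. 147.]
118 [389.1 175.3] [571. 102.]
142 [389.9 169.4] [575.  72.]
146 [390.  168.4] [575.  67.]
```

View pics/f7.png

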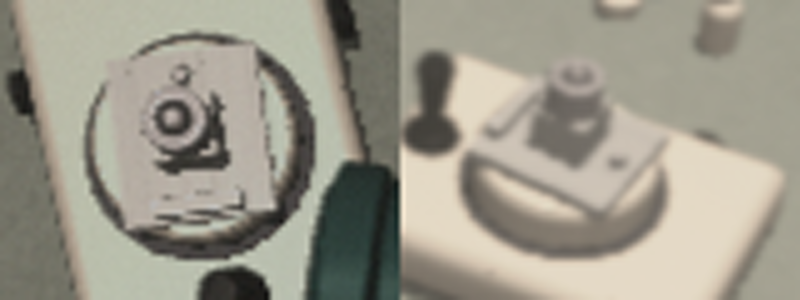

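The plate lies flat with the pin in its hole. The collar sits on the hub with the shaft tip just showing (right crop, about (575,72), where the projection puts it). I'm handing in.

```bash
python3 -c "
from bench import ctrl
print(ctrl.job_done())"
```

```text
the job is handed in; nothing more can be done
None
```

The aluminium index plate is seated flat over the shaft and locating pin, the smallest collar rests on its hub, and I handed the job in at about 28 s; the forces I read on the plate and collar stayed under about 6 N.

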